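# Fit the drill guide and set the clamp thumbscrew

## Robot

A 7-joint arm with a two-finger parallel gripper is mounted at the origin on the work surface. World frame = base frame: x ahead of the robot, y to its left, z up, the work surface at z = 0. Lengths are in m, angles in degrees, forces in N, time in s.
With the tool pointing down it reaches from about 0.425 to 0.875 m from the base axis. Payload 4.7 kg.
Tool frame: the origin (TCP) lies at the very end of the fingers, on their centre line; the grasp point (between the pads) lies 19 mm behind it; z points along the fingers, y is the line along which they close (so a half turn about z gives the same grasp; the last joint's range is limited). The gripper opens to 87 mm and grips with 3 to 60 N. Pads are 19 mm wide; open, the fingers measure 117 mm over their backs; the gripper's body (75 mm by 190 mm) begins 51 mm behind the grasp point.
Start: joints at [-64.28, 18.392, -4.016, 83.108, 1.295, 78.541, -3.26], TCP at [0.274, 0.59, 0.223] pointing down, gripper open.
Joint ranges: [-163.93, 163.93], [-17.29, 119.83], [-79.2, 71.16], [3.27, 140.29], [-89.18, 269.18], [5.43, 117.66], [-154.24, 154.24]. Speed limits (degrees/s): [147.25, 147.25, 180, 180, 180, 180, 180].

## Interface

Orientations are given as [roll, pitch, yaw] about the fixed x, y, z axes, in that order (R = Rz(yaw) Ry(pitch) Rx(roll)).
In Python, from cell import get_obs, eyes, env gives the robot as it stands.
- The arm moves only by the tool servo_tool, never from a script. Its argument "series" is a list that holds one entry, the list of rows, each a list of 7 numbers: the shift along the tool's x, y, z in units of 300 mm (1.0 is 300 mm), then the turn, a rotation vector about the tool's x, y, z in units of pi rad (1.0 is pi rad), then the opening, from 0 (shut) to 1 (fully open). In form: [[[tx, ty, tz, wx, wy, wz, gripper], ...]]. A call has 1 to 12 rows; each row is the pose to reach, as a shift and turn from the pose commanded when the call began, along the tool's axes at that moment, turning the shorter way round; what a row does not reach only later rows make up. A row lasts 1/12 s, in which the tool goes at most 41.7 mm and 7.16 degrees, less where a joint would pass 70% of its speed; a pose out of reach is approached as far as the arm can. A call with a number of a shift or a turn outside -1 to 1 is refused whole. A call with a gripper value outside its range is refused whole. The fingers move at their own pace and stop on an object; "grip_force" is the grip in N (left out, the last holds). Time passes only in rows, so rows that repeat a pose let the fingers close. It gives the time, the measured TCP pose, the force, the opening and the grip force at its end, in the units of the state.
- get_obs(): the state, without advancing time (a new reading comes with each control period).
- eyes.read_camera(name): name is "side" or "top" or "wrist"; returns a dict with "frame" (384x512x3 uint8, red, green, blue), "depth" (384x512 float32, m along the optical axis (not along the pixel's ray), 0 where there is no reading), "fx", "fy", "cx", "cy" (pixels), "origin" and "rotation" of the camera in the world; the wrist camera has in their place "mount" (4x4, takes a point from camera to tool coordinates, whose origin is the TCP and whose axes are the flange's). Camera axes: x right, y down, z forward; pixel columns grow to the right and rows downward; lengths in m; the calibration is good to about 2 mm. The wrist camera is an equidistant fisheye: a pixel r from the principal point sees the ray r / f radians off the axis. A picture is of the moment at which its call begins: read the wrist's pose just before it.
- env.sign_off(): hands the job in; it is judged then, once.
The state is a dict: "time_s": time; "qpos": joint angles; "joint_velocities": joint speeds; "effort": joint torques, N m; "tool_pos": TCP position; "tool_rot": TCP orientation; "force": force on the tool from outside, world axes, zero at the start; "wrist_torque": the same for the moment, N m; "grip_width": finger opening in m; "grasp_force": force on a finger pad.
Only numpy, scipy, OpenCV 4.12 (cv2) and the standard library are available. Lean on these libraries where they do the work, as an engineer would, in place of code of your own. Each camera call takes 0.05 s, during which the arm holds its last target. There are 200 camera calls.

## Task

Drop the dark wooden drill guide onto the two pegs of the doweling jig until it is fully down on the jig's base, and let go of it. Then turn the jig's red thumbscrew clockwise (seen from above) until it seats hard, back it off a quarter turn, and finish with the thumbscrew still gripped there so I can lock it; leave the other things on the bench where they are.

Things in the scene. Friction and masses are not known exactly. Their poses are not given: they have to be found in the camera images.
- jig: Doweling jig, fixed to the bench: plywood base 120 (x) by 280 (y) by 18 mm thick; origin at the centre of its underside. On its centre line: two upright steel pegs, 10 mm thick with tapered tips, 30 mm tall above the base, at y = +33 and +97 mm; at y = -85 mm a blue block 60 x 56 x 20 mm carrying the thumbscrew; between them a small aluminium jaw, 29 mm tall, that the thumbscrew drives.
- seat (a point): Point on the top face of the jig's base (18 mm above the bench), midway between the pegs, which stand 32 mm either way along this point's y (axes as the jig's). The guide's origin comes here, its y along this y (either way round), when fully home. The jaw always stops about 1 mm short of a guide seated here.
- guide: Loose dark wooden drill guide: block 50 mm (x) by 100 mm (y) by 45 mm tall, 0.13 to 0.25 kg, flat on the bench at the start; origin at the centre of its underside. Vertical through holes of 12 mm diameter (3 mm chamfers) at y = -32 and +32 mm take the pegs; a brass bush marks the middle of its top. Same either way round. Grip it across the 50 mm width.
- thumbscrew (a joint): Angle of the thumbscrew, rad; grows as it turns clockwise seen from above; 0 is slack, 3.0 is seated against a hard stop. It starts 0.45 to 1.35 rad short of seated, turns about a vertical axis against 0.08 N m of friction, stays where it is left, and does not rise or sink.
- thumbscrew_grip (a point): Point on the thumbscrew's vertical axis, 66 mm above the bench, within its red upright bar grip: 46 mm long (this point's x), 12 mm thick (this point's y: pinch it along this), from 48 to 80 mm above the bench. Under the bar is a brass collar 38 mm across, top at 48 mm. The point turns with the thumbscrew.
- bowl: Bystander: loose turned wooden bowl, 132 mm across, 58 mm tall; origin at the centre of its underside.
- finial: Bystander: loose pale turned finial, 56 mm across its foot, 107 mm tall, standing; origin at the centre of its foot.
- mallet: Bystander: hammer lying flat; origin under its middle, x along the handle to the head.
- driver: Bystander: screwdriver lying flat; origin under its middle, x along it to the tip.
- sanding_block: Bystander: loose brick-red sanding block 110 x 50 x 32 mm; origin at the centre of its underside.
- glue: Bystander: loose glue jar with orange cap, 60 mm diameter, 85 mm tall; origin at the centre of its underside.
- brush: Bystander: brush lying flat; origin under its middle, x along the handle to the bristles.
There are look-alikes about, which are no part of the job. What is shaped like the guide but blue or purple is not meant.

How it is judged:
By the outcome, as a careful person would: the job done as asked, in the order asked, and still so for the second after the job is handed in, while the arm keeps its last pose, push and grip.
It also fails if it takes over 64 s, if anything falls off the work surface, if the arm or the gripper's body presses on something with over 40 N, if the wrist force passes 120 N, or if a joint passes its speed limit or range.

## Working session

There is one attempt and no reset: what is moved stays moved. The work goes in short steps, Python scripts to look and compute and a tool call to move; the robot and the scene stay as the last step left them, time stands still between calls to the robot, and variables do not carry over. Pictures are saved under pics/ and viewed, at most 10 in all, crops included, and the job is handed in when it is done.

Besides the shell and the picture viewer there is one more tool, called after ">>>" as name(argument=value, ...) on one line, values as JSON. servo_tool: Moves the arm, as the interface text tells. Shifts and turns lie within -1 to 1; 1 stands for 300 mm of shift or pi rad of turn. Its arguments: {"type":"object","properties":{"series":{"type":"array"},"grip_force":{"type":"number"}},"required":["series"]}

```bash
ls; mkdir -p pics; cat > h.py <<'E'
import numpy as np, cv2
from cell import get_obs, eyes, env
from scipy.spatial.transform import Rotation as R
def snap(n,name):
    o=get_obs(); c=eyes.read_camera(n)
    cv2.imwrite(f'pics/{name}.png',c['frame'][:,:,::-1]); np.save(f'pics/{name}.npy',dict(c=c,o=o),allow_pickle=True); return c,o
def load(name):
    d=np.load(f'pics/{name}.npy',allow_pickle=True).item(); return d['c'],d['o']
def cloud(c):
    v,u=np.indices(c['depth'].shape); z=c['depth']
    P=np.stack([(u-c['cx'])/c['fx']*z,(v-c['cy'])/c['fy']*z,z],-1)
    return P@np.array(c['rotation']).T+np.array(c['origin'])
def ray(c,u,v,zp):
    d=np.array(c['rotation'])@np.array([(u-c['cx'])/c['fx'],(v-c['cy'])/c['fy'],1]); o=np.array(c['origin'])
    return o+d*(zp-o[2])/d[2]
E
python3 - <<'E'
from h import *
for n in('top','side'):
    c,o=snap(n,n+'1'); print(n,c['origin'],np.array(c['rotation']).round(3).tolist(),c['fx'],c['cx'],c['cy'])
a=cv2.imread('pics/top1.png');print(o)
E
```

```text
pics
top [ 0.38508126 -0.00662739  1.42589701] [-173.565, 1.169, -88.775] 431.0388791046054 241.78277419745 188.00154038562118
side [ 0.42446182 -0.70465455  0.65798503] [-127.996, -1.052, -8.155] 348.4828821396758 257.8949189213244 190.49096436455898
{'time_s': 0.05, 'qpos': array([-64.28212743,  18.43767348,  -4.01594873,  83.17531685,
         1.29511949,  78.53930304,  -3.25803028]), 'joint_velocities': array([ 0.02102144, -0.07188161,  0.04164677, -0.02711684,  0.07353623,
        0.03746201,  0.02274116]), 'effort': array([ 7.60409694e-04, -4.92987800e+01, -4.05977648e-01, -3.13705444e+01,
       -6.43735752e-02,  3.96886119e-02,  4.80508766e-05]), 'tool_pos': array([0.273588  , 0.58901416, 0.22147363]), 'tool_rot': array([-1.79892957e+02,  5.70143764e-03,  1.55094281e+02]), 'force': array([-0.69437273,  0.90281119,  0.68958342]), 'wrist_torque': array([-0.00973735, -0.0422635 , -0.00385778]), 'grasp_force': 0.0, 'grip_width': 0.08729753564461584}
```

View pics/top1.png

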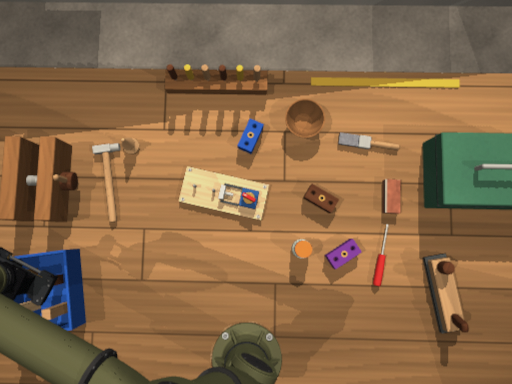

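View pics/side1.png

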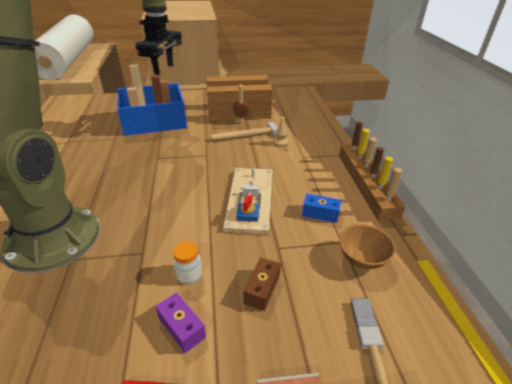

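The top view shows three guide-shaped blocks: dark brown at (321,199), blue at (251,136) and purple at (343,254). The brown one is dark wood with a brass bush, so it is the guide. The jig is at (224,194), with its red thumbscrew near (248,198) and its pegs to the left. Next I'll measure these and confirm the guide in a crop.

```bash
sed -i "s/np.array(c\['rotation'\])/R.from_euler('xyz',c['rotation'],degrees=True).as_matrix()/" h.py
python3 - <<'E'
from h import *
c,o=load('top1'); P=cloud(c); f=c['frame']; hsv=cv2.cvtColor(f,cv2.COLOR_RGB2HSV)
def rect(m,name,z):
    cnt=max(cv2.findContours(m.astype(np.uint8),0,2)[0],key=cv2.contourArea)
    w=np.array([ray(c,*p[0],z)[:2] for p in cnt]).astype(np.float32)
    (x,y),s,a=cv2.minAreaRect(w*1000); print(name,(round(x),round(y)),np.round(s),round(a,1),cv2.contourArea(cnt))
v,u=np.indices(f.shape[:2])
def win(a,b,cc,d): return (u>a)&(u<b)&(v>cc)&(v<d)
g=win(295,345,175,222)&(P[...,2]>.035)&(P[...,2]<.06); rect(g,'guide',.045); print('ztop',np.median(P[...,2][g]))
j=win(170,280,155,230)&(P[...,2]>.011)&(P[...,2]<.1); rect(j,'jig',.018)
print('base z',np.median(P[...,2][win(205,215,190,200)]), 'bench',np.median(P[...,2][win(270,290,180,200)]))
r=win(225,270,180,215)&((hsv[...,0]<8)|(hsv[...,0]>172))&(hsv[...,1]>170)&(hsv[...,2]>90); rect(r,'screw',.08)
b=win(210,275,175,215)&(hsv[...,0]>100)&(hsv[...,0]<130)&(hsv[...,1]>120); rect(b,'block',.038)
h=P[...,2]
cr=lambda a,b,cc,d,k:cv2.resize(f[cc:d,a:b,::-1],None,fx=k,fy=k,interpolation=2)
A=cr(170,280,160,225,5);B=cr(295,345,170,235,5)
cv2.imwrite('pics/crop1.png',np.hstack([A,B]))
E
```

```text
guide (512, -229) [100.  51.] 60.5 457.0
ztop 0.04450829328192962
jig (525, 86) [279. 120.] 78.3 2965.5
base z 0.017377812299812057 bench -0.0008409373000384246
screw (508, 1) [39. 11.] 64.5 25.5
block (495, 5) [52. 28.] 76.1 51.0
```

View pics/crop1.png

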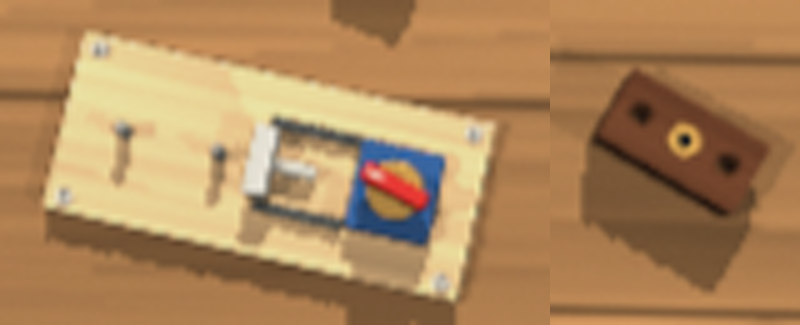

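The crop confirms it: a brown block with a brass bush and two holes. The jig's pegs are at left in the crop and the red bar at right. I'll move over the seat first for a close look.

```bash
cat >> h.py <<'E'
def rel(x,y,z,yaw):
    """tool-frame move numbers from the measured pose to a tool-down pose"""
    o=get_obs(); M=R.from_euler('xyz',o['tool_rot'],degrees=True); N=R.from_euler('xyz',[180,0,yaw],degrees=True)
    t=M.inv().apply(np.array([x,y,z])-o['tool_pos'])/.3; w=(M.inv()*N).as_rotvec()/np.pi
    print(np.round(t,4),np.round(w,4),'time',o['time_s'],'yaw',o['tool_rot'].round(2))
E
python3 -c "
from h import *
rel(.45,.36,.24,110);rel(.538,.15,.24,78.3);d=eyes.read_camera('wrist');print(np.array(d['mount']).round(3),d['fx'],d['cx'],d['cy'])"
```

```text
[-0.8548 -0.4449 -0.0605] [-0.0005  0.0003  0.2505] time 0.1 yaw [-1.7990e+02  1.0000e-02  1.5509e+02]
[-1.4157 -0.9563 -0.0596] [-4.000e-04  4.000e-04  4.266e-01] time 0.1 yaw [-1.7990e+02  1.0000e-02  1.5509e+02]
[[-0.    -0.963 -0.268  0.073]
 [ 1.    -0.    -0.001  0.001]
 [ 0.001 -0.268  0.963 -0.161]
 [ 0.     0.     0.     1.   ]] 297.3186396354542 251.92274867735 188.58140450425043
```

>>> servo_tool(series=[[[-0.855,-0.445,-0.06,0,0,0.25,1],[-0.855,-0.445,-0.06,0,0,0.25,1],[-0.855,-0.445,-0.06,0,0,0.25,1],[-0.855,-0.445,-0.06,0,0,0.25,1],[-0.855,-0.445,-0.06,0,0,0.25,1],[-0.855,-0.445,-0.06,0,0,0.25,1],[-0.855,-0.445,-0.06,0,0,0.25,1],[-0.855,-0.445,-0.06,0,0,0.25,1]]], grip_force=30)

```text
time_s: 0.82
tool_pos: [0.4574, 0.3509, 0.2414]
tool_rot: [179.8, 0.3, 109.2]
force: [1.5, -1.7, 0.6]
grip_width: 0.087
grasp_force: 0.0
```

```bash
python3 -c "
from h import *
rel(.538,.15,.24,78.3)"
```

```text
[-0.7206  0.0335  0.0085] [0.0014 0.0014 0.1717] time 0.8167 yaw [179.83   0.3  109.2 ]
```

>>> servo_tool(series=[[[-0.72,0.03,0,0,0,0.175,1],[-0.72,0.03,0,0,0,0.175,1],[-0.72,0.03,0,0,0,0.175,1],[-0.72,0.03,0,0,0,0.175,1],[-0.72,0.03,0,0,0,0.175,1],[-0.72,0.03,0,0,0,0.175,1],[-0.72,0.03,0,0,0,0.175,1],[-0.72,0.03,0,0,0,0.175,1],[-0.72,0.03,0,0,0,0.175,1]]])

```text
time_s: 1.57
tool_pos: [0.5321, 0.1626, 0.2403]
tool_rot: [-179.9, -0.0, 78.8]
force: [-0.2, -0.9, 0.8]
grip_width: 0.0871
grasp_force: 0.0
```

```bash
cat >> h.py <<'E'
def wray(c,o,u,v,zp):
    """wrist fisheye pixels (N) -> world points on plane z=zp"""
    a=(np.atleast_1d(u)-c['cx'])/c['fx'];b=(np.atleast_1d(v)-c['cy'])/c['fy'];r=np.hypot(a,b)+1e-12
    d=np.stack([np.sin(r)*a/r,np.sin(r)*b/r,np.cos(r)],1); m=np.array(c['mount']); M=R.from_euler('xyz',o['tool_rot'],degrees=True).as_matrix()
    d=d@(M@m[:3,:3]).T; p=M@m[:3,3]+o['tool_pos']
    return p+d*((zp-p[2])/d[:,2])[:,None]
E
python3 - <<'E'
from h import *
c,o=snap('wrist','w1'); print(o['time_s'],o['tool_pos'],o['tool_rot'])
rel(.512,-.229,.2,60.5)
E
```

```text
1.5667 [0.53212588 0.16256287 0.24026881] [-1.79947065e+02 -2.88850625e-02  7.87552064e+01]
[-1.2943  0.1883  0.1336] [-3.000e-04 -1.000e-04  1.016e-01] time 1.6167 yaw [-1.7995e+02 -2.0000e-02  7.8790e+01]
```

View pics/w1.png

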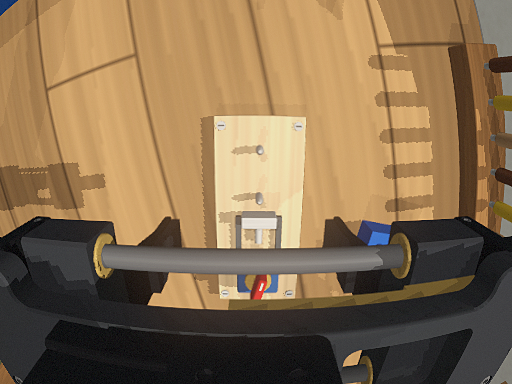

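The wrist view shows peg tips at (260,150) and (259,198), the jaw at (259,222) and the red bar at (259,287). Now I'll measure the seat from the pegs.

```bash
cat >> h.py <<'E'
def wcloud(c,o):
    v,u=np.indices(c['depth'].shape);a=(u-c['cx'])/c['fx'];b=(v-c['cy'])/c['fy'];r=np.hypot(a,b)+1e-12
    d=np.stack([np.sin(r)*a/r,np.sin(r)*b/r,np.cos(r)],-1)/np.cos(r)[...,None]*c['depth'][...,None]
    m=np.array(c['mount']); M=R.from_euler('xyz',o['tool_rot'],degrees=True).as_matrix()
    return (d@m[:3,:3].T+m[:3,3])@M.T+o['tool_pos']
E
python3 - <<'E'
from h import *
c,o=load('w1'); P=wcloud(c,o); f=c['frame']; hsv=cv2.cvtColor(f,cv2.COLOR_RGB2HSV)
v,u=np.indices(f.shape[:2]); pk=[]
for n,(a,b,cc,d) in dict(p2=(250,272,138,165),p1=(248,270,186,210)).items():
    m=(u>a)&(u<b)&(v>cc)&(v<d)&(P[...,2]>.028); q=P[m]; print(n,m.sum(),q[:,2].max().round(4),q.mean(0).round(4),'extents',q[:,:2].min(0).round(4),q[:,:2].max(0).round(4),'px',u[m].mean(),v[m].mean())
    t=P[m&(P[...,2]>.042)]; 
    print(len(t),t.mean(0).round(4)); pk.append(q.mean(0)); 
d=pk[0]-pk[1]; print('dist',np.hypot(*d[:2]),'dir',np.degrees(np.arctan2(d[1],d[0])),'mid',(pk[0]+pk[1])/2)
m=(P[...,2]>.012)&(P[...,2]<.024)&(u>200)&(u<320)&(v>100)&(v<230)&(c['depth']>0)
b=m.astype(np.uint8); cnt=max(cv2.findContours(b,0,2)[0],key=cv2.contourArea)[:,0]
w=wray(c,o,cnt[:,0],cnt[:,1],.018)[:,:2]*1000
e=R.from_euler('z',-78.3,degrees=True).as_matrix()[:2,:2]; s=(w-np.array([538,150]))@e.T
for k,sel in dict(left=(s[:,1]>45)&(s[:,1]<60),right=(s[:,1]<-45)&(s[:,1]>-75)&(s[:,0]>-40)).items(): pass
(x,y),sz,a=cv2.minAreaRect(w.astype(np.float32)); print('base part',x,y,sz,a)
bx=cv2.boxPoints(((x,y),sz,a)); print(bx.round(1))
E
```

```text
p2 63 0.4014 [0.5453 0.1846 0.0538] extents [0.5408 0.1772] [0.5499 0.235 ] px 259.36507936507934 149.88888888888889
40 [0.5453 0.185  0.0626]
p1 70 0.4014 [0.533  0.1274 0.0616] extents [0.5272 0.1146] [0.5472 0.235 ] px 258.45714285714286 199.15714285714284
37 [0.5339 0.1325 0.0833]
dist 0.05857916663645709 dir 77.831939298268 mid [0.53912946 0.15600838 0.05767754]
base part 538.6470947265625 147.04916381835938 (157.16702270507812, 119.82646942138672) 78.57649230957031
[[464.4  81.9]
 [581.8  58.2]
 [612.9 212.2]
 [495.5 235.9]]
```

>>> servo_tool(series=[[[-0.9,0.13,0.05,0,0,0.1,1],[-0.9,0.13,0.05,0,0,0.1,1],[-0.9,0.13,0.05,0,0,0.1,1],[-0.9,0.13,0.05,0,0,0.1,1],[-0.9,0.13,0.05,0,0,0.1,1],[-0.9,0.13,0.05,0,0,0.1,1],[-0.9,0.13,0.05,0,0,0.1,1],[-0.9,0.13,0.05,0,0,0.1,1]]])

```text
time_s: 2.28
tool_pos: [0.5166, -0.1173, 0.2257]
tool_rot: [179.9, 0.1, 60.2]
force: [-0.7, -0.6, 0.3]
grip_width: 0.0876
grasp_force: 0.0
```

```bash
python3 - <<'E'
from h import *
c,o=snap('wrist','w2'); P=wcloud(c,o); f=c['frame']; hsv=cv2.cvtColor(f,cv2.COLOR_RGB2HSV); print(o['time_s'],o['tool_pos'],o['tool_rot'])
r=((hsv[...,0]<15)|(hsv[...,0]>172))&(P[...,2]>.038)&(P[...,2]<.052)&(hsv[...,2]<140)&(np.hypot(P[...,0]-.512,P[...,1]+.229)<.08)
cnt=max(cv2.findContours(r.astype(np.uint8),0,2)[0],key=cv2.contourArea)[:,0]
w=wray(c,o,cnt[:,0],cnt[:,1],.045)[:,:2]*1000
print(len(cnt),cv2.minAreaRect(w.astype(np.float32)),cnt.min(0),cnt.max(0)); cv2.imwrite('pics/m2.png',r.astype(np.uint8)*255)
rel(.512,-.229,.08,60.5)
E
```

```text
2.2833 [ 0.51663487 -0.11729313  0.22567248] [1.79925918e+02 1.22017108e-01 6.01936438e+01]
23 ((531.153564453125, -196.37835693359375), (28.047182083129883, 48.641624450683594), 61.62555694580078) [274 208] [313 230]
[-0.3436  0.1746  0.4855] [ 0.0001  0.0001 -0.0006] time 2.3333 yaw [1.7999e+02 1.0000e-02 6.0400e+01]
```

View pics/w2.png

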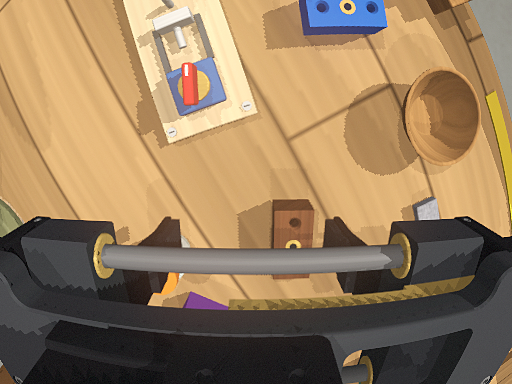

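Wrist view 2 shows the brown guide at columns 273–313 with its far edge at row 200 and its bush at (293,245). The red bar is at (190,84), on the jig's blue block. I'll refine the guide, pegs and bar from these.

```bash
python3 - <<'E'
from h import *
c,o=load('w1'); P=wcloud(c,o); ok=(c['depth']>0); v,u=np.indices(ok.shape); pk=[]
for (a,b,cc,d) in ((250,272,138,165),(248,270,186,210)):
    q=P[(u>a)&(u<b)&(v>cc)&(v<d)&ok&(P[...,2]>.026)&(P[...,2]<.055)]; t=q[q[:,2]>.040]
    print(len(q),q.mean(0).round(4),len(t),t.mean(0).round(4),t[:,2].max()); pk.append(t.mean(0))
d=pk[0]-pk[1]; print('dist',np.hypot(*d[:2]),'dir',np.degrees(np.arctan2(d[1],d[0])),'mid',(pk[0]+pk[1])/2)
c,o=load('w2'); f=c['frame']; hsv=cv2.cvtColor(f,cv2.COLOR_RGB2HSV)
def bound(m,name,z):
    cnt=max(cv2.findContours(m.astype(np.uint8),0,2)[0],key=cv2.contourArea)[:,0]
    w=wray(c,o,cnt[:,0],cnt[:,1],z)[:,:2]*1000; print(name,cv2.minAreaRect(w.astype(np.float32)),cnt.min(0),cnt.max(0)); return cnt
red=((hsv[...,0]<7)|(hsv[...,0]>173))&(hsv[...,1]>170)&(hsv[...,2]>120)&(u<215)&(u>165)&(v>50)&(v<120)
bound(red,'bar',.08)
br=(u>282)&(u<304)&(v>235)&(v<246)&(hsv[...,2]>140)
print('bush px',u[br].mean(),br.sum(), 'bush',wray(c,o,293,245,.045))
# guide left/right edges: darker/redder than bench along rows
for row in (205,212,225,232): print(row,[tuple(x) for x in hsv[row,268:280:1]][:12],'|',[tuple(x) for x in hsv[row,308:320]])
E
```

```text
62 [0.5453 0.183  0.0421] 52 [0.5452 0.1824 0.0439] 0.04787128650571951
72 [0.5323 0.121  0.0398] 47 [0.532  0.1201 0.0436] 0.047834044936074044
dist 0.06374249417375197 dir 78.01797625140654 mid [0.53858993 0.15124146 0.04374902]
bar ((511.0392761230469, 1.7064189910888672), (44.04550552368164, 15.398377418518066), 62.84841537475586) [182  63] [197 104]
bush px 292.63157894736844 171 bush [[ 0.51424935 -0.22831668  0.045     ]]
205 [(np.uint8(16), np.uint8(128), np.uint8(170)), (np.uint8(17), np.uint8(126), np.uint8(172)), (np.uint8(16), np.uint8(129), np.uint8(162)), (np.uint8(16), np.uint8(130), np.uint8(165)), (np.uint8(15), np.uint8(139), np.uint8(125)), (np.uint8(13), np.uint8(146), np.uint8(98)), (np.uint8(12), np.uint8(140), np.uint8(113)), (np.uint8(12), np.uint8(144), np.uint8(117)), (np.uint8(13), np.uint8(145), np.uint8(116)), (np.uint8(12), np.uint8(139), np.uint8(117)), (np.uint8(12), np.uint8(147), np.uint8(113)), (np.uint8(12), np.uint8(152), np.uint8(111))] | [(np.uint8(13), np.uint8(146), np.uint8(108)), (np.uint8(13), np.uint8(147), np.uint8(106)), (np.uint8(11), n
[... 3073 characters left out ...]
(144)), (np.uint8(12), np.uint8(144), np.uint8(143)), (np.uint8(11), np.uint8(150), np.uint8(143)), (np.uint8(11), np.uint8(145), np.uint8(142))] | [(np.uint8(11), np.uint8(141), np.uint8(146)), (np.uint8(12), np.uint8(145), np.uint8(153)), (np.uint8(12), np.uint8(142), np.uint8(158)), (np.uint8(12), np.uint8(144), np.uint8(159)), (np.uint8(10), np.uint8(146), np.uint8(150)), (np.uint8(17), np.uint8(122), np.uint8(202)), (np.uint8(16), np.uint8(124), np.uint8(199)), (np.uint8(17), np.uint8(124), np.uint8(194)), (np.uint8(16), np.uint8(126), np.uint8(194)), (np.uint8(16), np.uint8(124), np.uint8(194)), (np.uint8(16), np.uint8(118), np.uint8(217)), (np.uint8(17), np.uint8(119), np.uint8(216))]
```

>>> servo_tool(series=[[[-0.339,0.18,0.25,0,0,0,1],[-0.339,0.18,0.25,0,0,0,1],[-0.339,0.18,0.25,0,0,0,1],[-0.339,0.18,0.25,0,0,0,1],[-0.339,0.18,0.4,0,0,0,1],[-0.339,0.18,0.5,0,0,0,1],[-0.339,0.18,0.5,0,0,0,1],[-0.339,0.18,0.5,0,0,0,1]]])

```text
time_s: 3.0
tool_pos: [0.5144, -0.2238, 0.0742]
tool_rot: [-179.7, 0.0, 60.8]
force: [0.2, -1.0, 1.4]
grip_width: 0.0869
grasp_force: 0.0
```

```bash
python3 - <<'E'
from h import *
c,o=snap('wrist','w3'); rel(.514,-.2285,.013,60.5)
cv2.imwrite('pics/w3c.png',c['frame'][130:330,130:400,::-1].repeat(2,0).repeat(2,1))
E
```

```text
[-1.360e-02 -1.000e-04  2.107e-01] [-0.     -0.0001  0.0015] time 3.05 yaw [-1.7999e+02 -2.0000e-02  6.0780e+01]
```

View pics/w3c.png

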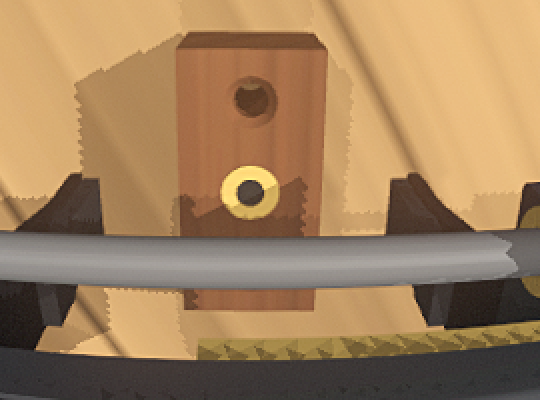

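Bush centre is at full-image pixel (254.5,226), and the guide stands between the open fingers.

```bash
python3 - <<'E'
from h import *
c,o=load('w3'); h=cv2.cvtColor(c['frame'],cv2.COLOR_RGB2HSV); v,u=np.indices(h.shape[:2])
m=(abs(u-254)<20)&(v>205)&(v<245)&(h[...,0]>19)&(h[...,0]<32)&(h[...,1]>90); x,y,w,hh=cv2.boundingRect(m.astype(np.uint8)); print(x,y,w,hh)
p=wray(c,o,x+w/2-.5,y+hh/2-.5,.045)[0]; print(p, wray(c,o,254.5,226,.045))
# guide sides
a=wray(c,o,np.array([219,219,292.5,293]),np.array([160,200,160,200]),.045); print(np.degrees(np.arctan2(*(a[0]-a[1])[1::-1])),np.degrees(np.arctan2(*(a[2]-a[3])[1::-1])),a.mean(0))
rel(*p[:2],.013,60.5)
E
```

```text
241 213 28 26
[ 0.51324485 -0.22972062  0.045     ] [[ 0.513062   -0.23004994  0.045     ]]
59.178442386437276 63.4835515222855 [ 0.52971393 -0.20201537  0.045     ]
[-0.0184 -0.0003  0.2107] [-0.     -0.0001  0.0015] time 3.05 yaw [-1.7999e+02 -2.0000e-02  6.0780e+01]
```

>>> servo_tool(series=[[[-0.018,0,0.1,0,0,0,1],[-0.018,0,0.21,0,0,0,1],[-0.018,0,0.21,0,0,0,1],[-0.018,0,0.21,0,0,0,1],[-0.018,0,0.21,0,0,0,0.3],[-0.018,0,0.21,0,0,0,0.3],[-0.018,0,0.21,0,0,0,0.3],[-0.018,0,0.21,0,0,0,0.3],[-0.018,0,0.21,0,0,0,0.3],[-0.018,0,0.21,0,0,0,0.3],[-0.018,0,0.21,0,0,0,0.3],[-0.018,0,0.21,0,0,0,0.3]]], grip_force=30)

```text
time_s: 4.05
tool_pos: [0.5123, -0.2316, 0.0128]
tool_rot: [180.0, -0.0, 60.6]
force: [-0.5, 0.2, 2.6]
grip_width: 0.0499
grasp_force: 30.0
```

```bash
python3 -c "
from h import *
o=get_obs();print(o['tool_pos'],o['tool_rot'],o['grip_width'],o['grasp_force'])
rel(.5389,.1509,.15,78.3)"
```

```text
[ 0.51230123 -0.23157235  0.01280701] [ 1.79986423e+02 -1.42724646e-02  6.05859059e+01] 0.04988277579681385 29.998649256303906
[ 1.1542 -0.5488 -0.4572] [ 0.0001 -0.0001 -0.0984] time 4.05 yaw [ 1.7999e+02 -1.0000e-02  6.0590e+01]
```

>>> servo_tool(series=[[[0,0,-0.1,0,0,0,0.3],[0,0,-0.23,0,0,0,0.3],[0,0,-0.36,0,0,0,0.3],[0.1,-0.05,-0.46,0,0,0,0.3],[0.8,-0.4,-0.46,0,0,-0.098,0.3],[0.8,-0.4,-0.46,0,0,-0.098,0.3],[0.8,-0.4,-0.46,0,0,-0.098,0.3],[0.8,-0.4,-0.46,0,0,-0.098,0.3],[0.8,-0.4,-0.46,0,0,-0.098,0.3],[0.8,-0.4,-0.46,0,0,-0.098,0.3],[0.8,-0.4,-0.46,0,0,-0.098,0.3],[0.8,-0.4,-0.46,0,0,-0.098,0.3]]])

```text
time_s: 5.05
tool_pos: [0.5249, 0.0386, 0.15]
tool_rot: [-179.9, 0.0, 78.5]
force: [-0.3, -0.7, -1.5]
grip_width: 0.05
grasp_force: 30.0
```

```bash
python3 - <<'E'
from h import *
c,o=snap('wrist','w4'); h=cv2.cvtColor(c['frame'],cv2.COLOR_RGB2HSV); v,u=np.indices(h.shape[:2])
m=(abs(u-254)<25)&(v>205)&(v<245)&(h[...,0]>19)&(h[...,0]<32)&(h[...,1]>90); x,y,w,hh=cv2.boundingRect(m.astype(np.uint8)); print(x,y,w,hh)
p=wray(c,o,x+w/2-.5,y+hh/2-.5,o['tool_pos'][2]+.032)[0]; M=R.from_euler('xyz',o['tool_rot'],degrees=True); print('bush in tool',M.inv().apply(p-o['tool_pos']),o['grip_width'],o['tool_pos'],o['force'])
rel(.5389,.1509,.12,78.3)
E
```

```text
241 242 22 3
bush in tool [ 0.01070714  0.00013758 -0.03200681] 0.04995380769489486 [0.5249178  0.03860398 0.149958  ] [-0.30243896 -0.72855919 -1.54001423]
[ 0.3836 -0.0321  0.0997] [-0.0003  0.0004 -0.    ] time 5.1 yaw [-1.7995e+02  7.0000e-02  7.8300e+01]
```

>>> servo_tool(series=[[[0.376,-0.032,0.05,0,0,0,0.3],[0.376,-0.032,0.1,0,0,0,0.3],[0.376,-0.032,0.1,0,0,0,0.3],[0.376,-0.032,0.1,0,0,0,0.3],[0.376,-0.032,0.1,0,0,0,0.3],[0.376,-0.032,0.1,0,0,0,0.3]]])

```text
time_s: 5.6
tool_pos: [0.5394, 0.1461, 0.1203]
tool_rot: [180.0, 0.1, 78.1]
force: [0.4, -1.9, -1.9]
grip_width: 0.0497
grasp_force: 30.0
```

```bash
python3 - <<'E'
from h import *
c,o=snap('wrist','w5'); P=wcloud(c,o); ok=c['depth']>0; M=R.from_euler('xyz',o['tool_rot'],degrees=True)
T=(P-o['tool_pos'])@M.as_matrix(); v,u=np.indices(ok.shape)
m=ok&(abs(T[...,2]+.032)<.006)&(abs(T[...,1])<.03)&(T[...,0]<.07)&(T[...,0]>.012)
q=T[m]; print(m.sum(),np.percentile(q,[0,1,50,99,100],axis=0).round(4).tolist())
g=cv2.cvtColor(c['frame'],cv2.COLOR_RGB2GRAY)
print(u[m].min(),u[m].max(),v[m].min(),v[m].max(),o['tool_pos'],o['tool_rot'],o['force'])
rel(.5385,.1488,.09,78.3)
cv2.imwrite('pics/w5c.png',c['frame'][90:290,130:400,::-1].repeat(2,0).repeat(2,1))
E
```

```text
8493 [[0.012, -0.025, -0.0335], [0.0125, -0.0243, -0.0325], [0.033, 0.0004, -0.031], [0.0517, 0.0249, -0.0276], [0.052, 0.0256, -0.026]]
196 308 156 240 [0.53937996 0.1461152  0.12028455] [1.79998717e+02 1.10976306e-01 7.80682692e+01] [ 0.35356304 -1.90381676 -1.87117585]
[ 0.0092 -0.0059  0.1022] [ 0.0002  0.0004 -0.0016] time 5.65 yaw [1.7997e+02 7.0000e-02 7.8010e+01]
```

View pics/w5c.png

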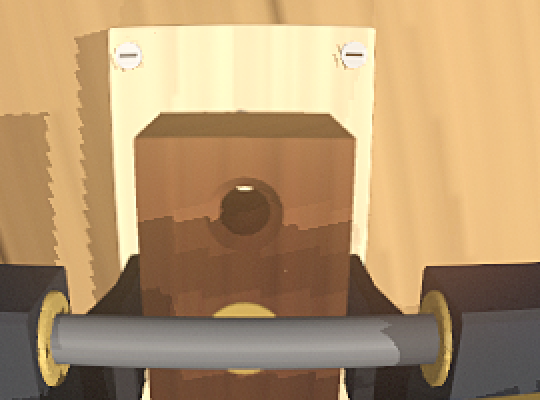

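The guide is held centred, 2 mm ahead in tool x. In the crop the base's far edge runs from (112,30) to (375,30) and the front hole is at (245,208). I'll check lateral alignment against the base's edges.

```bash
python3 - <<'E'
from h import *
c,o=load('w5'); P=wcloud(c,o); ok=c['depth']>0; v,u=np.indices(ok.shape); M=R.from_euler('xyz',o['tool_rot'],degrees=True)
m=(ok&(abs(P[...,2]-.018)<.005)&(u>150)&(u<340)&(v<150)&(v>95))
for row in (110,120,130,140):
    k=np.where(m[row])[0]; a=wray(c,o,np.array([k.min()-.5,k.max()+.5]),np.array([row,row]),.018); t=M.inv().apply(a-o['tool_pos']); print(row,k.min(),k.max(),t[:,1].round(4),t[:,1].mean(),np.diff(t[:,1]),t[:,0])
k=np.where(m[:,250])[0]; a=wray(c,o,250,k.min()-.5,.018); print(k.min(),'far edge tool x',M.inv().apply(a-o['tool_pos']))
E
```

```text
110 184 317 [-0.0607  0.0585] -0.0010983093237539043 [0.11920701] [0.07297282 0.07283618]
120 184 316 [-0.0609  0.0578] -0.0015658354498277252 [0.11873369] [0.06395871 0.06380806]
130 185 316 [-0.0603  0.0581] -0.0011124367076366312 [0.11834146] [0.05489034 0.05478822]
140 185 316 [-0.0606  0.0584] -0.0011223418748594303 [0.11896823] [0.0458067  0.04572086]
102 far edge tool x [[ 0.07924595 -0.0014539   0.10213121]]
```

>>> servo_tool(series=[[[0.008,-0.0045,0.05,0,0,-0.0015,0.3],[0.008,-0.0045,0.12,0,0,-0.0015,0.3],[0.008,-0.0045,0.17,0,0,-0.0015,0.3],[0.008,-0.0045,0.17,0,0,-0.0015,0.3],[0.008,-0.0045,0.19,0,0,-0.0015,0.3],[0.008,-0.0045,0.2,0,0,-0.0015,0.3],[0.008,-0.0045,0.21,0,0,-0.0015,0.3],[0.008,-0.0045,0.22,0,0,-0.0015,0.3]]])

```text
time_s: 6.32
tool_pos: [0.5391, 0.151, 0.0555]
tool_rot: [179.9, -0.0, 78.5]
force: [-1.9, -4.3, 4.5]
grip_width: 0.0497
grasp_force: 30.0
```

```bash
python3 -c "
from h import *
o=get_obs();print(o['tool_pos'],o['tool_rot'],o['force'],o['wrist_torque'])
rel(.5388,.1482,.031,78.3)"
```

```text
[0.53906031 0.15096974 0.05546089] [ 1.79910754e+02 -2.31862145e-02  7.84756317e+01] [-1.92669163 -4.25198342  4.54838813] [-1.05000858  0.3749414   0.00323161]
[-0.0093  0.0009  0.0815] [ 0.0005 -0.0001  0.001 ] time 6.3167 yaw [ 1.7991e+02 -2.0000e-02  7.8480e+01]
```

>>> servo_tool(series=[[[-0.003,0,0,0,0,0,0.3],[-0.007,0,0,0,0,0,0.3],[-0.007,0,0.008,0,0,0,0.3],[-0.007,0,0.016,0,0,0,0.3],[-0.007,0,0.024,0,0,0,0.3]]])

```text
time_s: 6.73
tool_pos: [0.538, 0.1496, 0.0473]
tool_rot: [180.0, -0.0, 78.5]
force: [0.0, -1.4, -1.3]
grip_width: 0.0498
grasp_force: 30.0
```

```bash
python3 -c "
from h import *
o=get_obs();print(o['tool_pos'],o['tool_rot'],o['force'],o['wrist_torque'])
rel(.5388,.1482,.031,78.3)"
```

```text
[0.53796754 0.1495936  0.04729266] [ 1.79975242e+02 -2.25330394e-02  7.85084591e+01] [ 0.00438091 -1.43885086 -1.30650747] [-0.13257731 -0.03902839  0.04924705]
[-0.004   0.0036  0.0543] [ 0.0001 -0.0001  0.0012] time 6.7333 yaw [ 1.7998e+02 -2.0000e-02  7.8510e+01]
```

>>> servo_tool(series=[[[-0.001,0,0.01,0,0,0,0.3],[-0.001,0,0.02,0,0,0,0.3],[-0.001,0,0.03,0,0,0,0.3],[-0.001,0,0.04,0,0,0,0.3],[-0.001,0,0.048,0,0,0,0.3],[-0.001,0,0.052,0,0,0,0.3],[-0.001,0,0.055,0,0,0,0.3],[-0.001,0,0.057,0,0,0,0.3],[-0.001,0,0.057,0,0,0,0.3]]])

```text
time_s: 7.48
tool_pos: [0.5378, 0.1491, 0.0308]
tool_rot: [-180.0, -0.0, 78.5]
force: [-1.2, -1.0, 3.7]
grip_width: 0.0499
grasp_force: 30.0
```

>>> servo_tool(series=[[[0,0,0.004,0,0,0,0.3],[0,0,0.006,0,0,0,0.3],[0,0,0.006,0,0,0,0.3]]])

```text
time_s: 7.73
tool_pos: [0.5378, 0.1491, 0.0308]
tool_rot: [-180.0, -0.0, 78.5]
force: [-6.4, -2.1, 17.0]
grip_width: 0.0499
grasp_force: 30.0
```

Firm contact with the base: the force rose to 17 N with no further travel. I'll release and rise.

>>> servo_tool(series=[[[0,0,0,0,0,0,0.85],[0,0,0,0,0,0,0.85],[0,0,0,0,0,0,0.85],[0,0,0,0,0,0,0.85],[0,0,0,0,0,0,0.85],[0,0,-0.04,0,0,0,0.85],[0,0,-0.14,0,0,0,0.85],[0,0,-0.25,0,0,0,0.85],[0,0,-0.3,0,0,0,0.85],[0,0,-0.3,0,0,0,0.85],[0,0,-0.3,0,0,0,0.85]]])

```text
time_s: 8.65
tool_pos: [0.5386, 0.1494, 0.1201]
tool_rot: [179.9, -0.1, 78.5]
force: [0.3, -0.4, -0.6]
grip_width: 0.0737
grasp_force: 0.0
```

```bash
python3 - <<'E'
from h import *
c,o=snap('wrist','w6'); P=wcloud(c,o); ok=c['depth']>0; M=R.from_euler('xyz',o['tool_rot'],degrees=True)
m=ok&(abs(P[...,0]-.55)<.03)&(abs(P[...,1]-.19)<.03)&(P[...,2]>.04)&(P[...,2]<.08); print('guide top z',np.percentile(P[...,2][m],[5,50,95]),o['tool_pos'],o['grip_width'])
rel(.510,.002,.15,63)
E
```

```text
guide top z [0.0473345  0.06171976 0.06290922] [0.53861433 0.14941606 0.12012218] 0.07365621616477488
[-0.4989  0.0076 -0.1044] [ 0.     -0.0001  0.0861] time 8.7 yaw [ 1.7999e+02 -2.0000e-02  7.8500e+01]
```

The guide top is at 62–63 mm, so it is seated. Now to the thumbscrew for a close look.

>>> servo_tool(series=[[[-0.658,-0.049,-0.1,0,0,0.086,0.6],[-0.658,-0.049,-0.1,0,0,0.086,0.6],[-0.658,-0.049,-0.1,0,0,0.086,0.6],[-0.658,-0.049,-0.1,0,0,0.086,0.6],[-0.658,-0.049,-0.1,0,0,0.086,0.6],[-0.658,-0.049,-0.1,0,0,0.086,0.6],[-0.658,-0.049,-0.1,0,0,0.086,0.6],[-0.658,-0.049,-0.1,0,0,0.086,0.6],[-0.658,-0.049,-0.1,0,0,0.086,0.6]]])

```text
time_s: 9.45
tool_pos: [0.4837, -0.0398, 0.1476]
tool_rot: [-179.9, 0.0, 63.2]
force: [-0.3, 0.2, 0.6]
grip_width: 0.0521
grasp_force: 0.0
```

```bash
cat >> h.py <<'E'
def bar(c,o):
    """bar top face: points of the red thing near z=.08"""
    P=wcloud(c,o); h=cv2.cvtColor(c['frame'],cv2.COLOR_RGB2HSV)
    m=((h[...,0]<9)|(h[...,0]>172))&(h[...,1]>150)&(c['depth']>0)&(P[...,2]>.074)&(P[...,2]<.088)&(np.hypot(P[...,0]-.509,P[...,1]-.003)<.05)
    cnt=np.vstack(cv2.findContours(m.astype(np.uint8),0,2)[0])[:,0]; w=wray(c,o,cnt[:,0],cnt[:,1],.08)[:,:2]*1000
    r=cv2.minAreaRect(w.astype(np.float32)); print('bar',m.sum(),r,'px',cnt.mean(0)); return r
E
python3 - <<'E'
from h import *
c,o=snap('wrist','w7'); print(o['tool_pos'],o['tool_rot'],o['grip_width']); bar(c,o)
rel(.508,.003,.09,63)
cv2.imwrite('pics/w7c.png',c['frame'][60:300,110:410,::-1].repeat(2,0).repeat(2,1))
E
```

```text
[ 0.48372454 -0.03981784  0.14759322] [-1.79920902e+02  4.21658085e-02  6.31551682e+01] 0.05210158650760576
bar 693 ((508.9437255859375, 3.689760208129883), (43.671485900878906, 10.167624473571777), 63.1987419128418) px [256.41666667 137.83333333]
[0.1639 0.0077 0.1921] [-0.0004  0.0003  0.001 ] time 9.5 yaw [-1.7993e+02  5.0000e-02  6.3170e+01]
```

View pics/w7c.png

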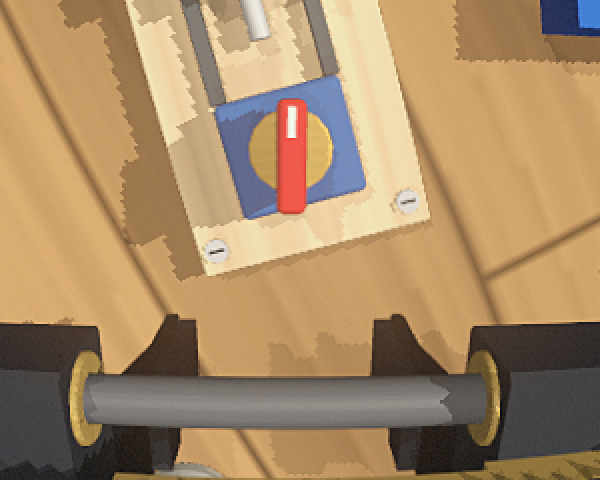

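The red bar lies along columns 290±13 of the crop (full-image (256,138)), parallel to tool x, with a white mark at its far end. It's aligned for pinching, so I'll move over it and down.

>>> servo_tool(series=[[[0.167,0.007,0,0,0,0,0.6],[0.167,0.007,0,0,0,0,0.6],[0.167,0.007,0.1,0,0,0,0.6],[0.167,0.007,0.2,0,0,0,0.6],[0.167,0.007,0.27,0,0,0,0.6],[0.167,0.007,0.31,0,0,0,0.6],[0.167,0.007,0.31,0,0,0,0.6],[0.167,0.007,0.31,0,0,0,0.6]]])

```text
time_s: 10.17
tool_pos: [0.5086, 0.0029, 0.0553]
tool_rot: [-180.0, 0.0, 63.1]
force: [-0.6, 0.7, 0.3]
grip_width: 0.0519
grasp_force: 0.0
```

```bash
python3 -c "
from h import *
rel(.5085,.0038,.0535,63.2);o=get_obs();print(o['tool_pos'],o['force'],o['wrist_torque'],o['qpos'].round(1))"
```

```text
[ 0.0026 -0.0016  0.006 ] [-0.0002  0.0003 -0.0006] time 10.1667 yaw [-1.7996e+02  5.0000e-02  6.3080e+01]
[0.50856991 0.00287981 0.05531016] [-0.58597897  0.657432    0.2508292 ] [-0.10114464  0.03229603  0.02877479] [-31.6  10.8  30.8 114.7  -6.6  56.2 -24.4]
```

>>> servo_tool(series=[[[0.003,-0.0015,0.005,0,0,0,0.6],[0.003,-0.0015,0.005,0,0,0,0],[0.003,-0.0015,0.005,0,0,0,0],[0.003,-0.0015,0.005,0,0,0,0],[0.003,-0.0015,0.005,0,0,0,0],[0.003,-0.0015,0.005,0,0,0,0],[0.003,-0.0015,0.005,0,0,0,0],[0.003,-0.0015,0.005,0,0,0,0],[0.003,-0.0015,0.005,0,0,0,0],[0.003,-0.0015,0.005,0,0,0,0]]], grip_force=40)

```text
time_s: 11.0
tool_pos: [0.5085, 0.0033, 0.054]
tool_rot: [-180.0, -0.0, 63.0]
force: [-0.5, -0.4, 1.5]
grip_width: 0.012
grasp_force: 40.0
```

```bash
cat >> h.py <<'E'
def st():
    o=get_obs(); print(o['time_s'],o['tool_pos'].round(4),o['tool_rot'].round(2),'F',o['force'].round(1),'T',o['wrist_torque'].round(3),o['grip_width'].round(4),round(o['grasp_force'],1),'q',o['qpos'].round(1))
E
python3 -c "
from h import *
st()"
```

```text
Traceback (most recent call last):
  File "h.py", line 39, in st
    o=get_obs(); print(o['time_s'],o['tool_pos'].round(4),o['tool_rot'].round(2),'F',o['force'].round(1),'T',o['wrist_torque'].round(3),o['grip_width'].round(4),round(o['grasp_force'],1),'q',o['qpos'].round(1))
                                                                                                                                        ^^^^^^^^^^^^^^^^^^^^^
AttributeError: 'float' object has no attribute 'round'
```

>>> servo_tool(series=[[[0,0,0,0,0,0.02,0],[0,0,0,0,0,0.045,0],[0,0,0,0,0,0.07,0],[0,0,0,0,0,0.095,0],[0,0,0,0,0,0.12,0],[0,0,0,0,0,0.135,0],[0,0,0,0,0,0.135,0],[0,0,0,0,0,0.135,0]]])

```text
time_s: 11.67
tool_pos: [0.5086, 0.0033, 0.054]
tool_rot: [-180.0, -0.0, 38.8]
force: [0.1, -0.1, 1.8]
grip_width: 0.0118
grasp_force: 40.0
```

```bash
sed -i "s/o\['grip_width'\].round(4)/round(o['grip_width'],4)/" h.py; python3 -c "
from h import *
st()"
```

```text
11.6667 [0.5086 0.0033 0.054 ] [-180.    -0.    38.8] F [ 0.1 -0.1  1.8] T [-0.058  0.232 -0.081] 0.0118 40.0 q [-34.1  11.2  33.7 114.9  -7.4  56.  -48. ]
```

>>> servo_tool(series=[[[0,0,0,0,0,0.015,0],[0,0,0,0,0,0.03,0],[0,0,0,0,0,0.045,0],[0,0,0,0,0,0.045,0],[0,0,0,0,0,0.045,0]]])

```text
time_s: 12.08
tool_pos: [0.5086, 0.0033, 0.054]
tool_rot: [-180.0, -0.0, 30.7]
force: [-1.6, -0.8, 1.6]
grip_width: 0.0119
grasp_force: 40.0
```

```bash
python3 -c "
from h import *
st()"
```

```text
12.0833 [0.5086 0.0033 0.054 ] [-1.800e+02 -1.000e-02  3.073e+01] F [-1.6 -0.8  1.6] T [-0.086  0.31  -0.066] 0.0119 40.0 q [-35.   11.3  34.6 114.9  -7.7  56.  -55.8]
```

>>> servo_tool(series=[[[0,0,0,0,0,0.015,0],[0,0,0,0,0,0.03,0],[0,0,0,0,0,0.045,0],[0,0,0,0,0,0.045,0],[0,0,0,0,0,0.045,0]]])

```text
time_s: 12.5
tool_pos: [0.5086, 0.0032, 0.054]
tool_rot: [-180.0, -0.0, 22.6]
force: [-1.2, -0.4, 1.4]
grip_width: 0.0121
grasp_force: 40.0
```

```bash
python3 -c "
from h import *
st()"
```

```text
12.5 [0.5086 0.0032 0.054 ] [-1.800e+02 -1.000e-02  2.264e+01] F [-1.2 -0.4  1.4] T [-0.109  0.349 -0.097] 0.0121 40.0 q [-35.9  11.4  35.6 114.9  -8.   56.  -63.7]
```

>>> servo_tool(series=[[[0,0,0,0,0,0.015,0],[0,0,0,0,0,0.03,0],[0,0,0,0,0,0.045,0],[0,0,0,0,0,0.045,0],[0,0,0,0,0,0.045,0]]])

```text
time_s: 12.92
tool_pos: [0.5086, 0.0032, 0.054]
tool_rot: [-180.0, -0.0, 14.5]
force: [-1.1, -0.5, 2.7]
grip_width: 0.0118
grasp_force: 40.0
```

```bash
python3 -c "
from h import *
st()"
```

```text
12.9167 [0.5086 0.0032 0.054 ] [-180.     -0.     14.55] F [-1.1 -0.5  2.7] T [-0.128  0.392 -0.039] 0.0118 40.0 q [-36.8  11.5  36.7 115.   -8.2  56.1 -71.5]
```

>>> servo_tool(series=[[[0,0,0,0,0,0.015,0],[0,0,0,0,0,0.03,0],[0,0,0,0,0,0.045,0],[0,0,0,0,0,0.045,0],[0,0,0,0,0,0.045,0]]])

```text
time_s: 13.33
tool_pos: [0.5086, 0.0032, 0.054]
tool_rot: [-180.0, -0.0, 6.5]
force: [-1.2, -1.5, 2.5]
grip_width: 0.0117
grasp_force: 40.0
```

```bash
python3 -c "
from h import *
st()"
```

```text
13.3333 [0.5086 0.0032 0.054 ] [-180.     -0.      6.45] F [-1.2 -1.5  2.5] T [-0.195  0.412 -0.076] 0.0117 40.0 q [-37.7  11.6  37.7 115.   -8.5  56.1 -79.4]
```

>>> servo_tool(series=[[[0,0,0,0,0,0.015,0],[0,0,0,0,0,0.03,0],[0,0,0,0,0,0.045,0],[0,0,0,0,0,0.045,0],[0,0,0,0,0,0.045,0]]])

```text
time_s: 13.75
tool_pos: [0.5086, 0.0032, 0.054]
tool_rot: [180.0, -0.0, -1.6]
force: [-0.9, -1.1, 3.4]
grip_width: 0.0118
grasp_force: 40.0
```

```bash
python3 -c "
from h import *
st()"
```

```text
13.75 [0.5086 0.0032 0.054 ] [ 1.80e+02 -1.00e-02 -1.64e+00] F [-0.9 -1.1  3.4] T [-0.229  0.434 -0.106] 0.0118 40.0 q [-38.7  11.7  38.8 115.   -8.8  56.1 -87.2]
```

>>> servo_tool(series=[[[0,0,0,0,0,0.015,0],[0,0,0,0,0,0.03,0],[0,0,0,0,0,0.045,0],[0,0,0,0,0,0.045,0],[0,0,0,0,0,0.045,0]]])

```text
time_s: 14.17
tool_pos: [0.5089, 0.0032, 0.054]
tool_rot: [180.0, -0.0, -9.6]
force: [0.3, -2.1, 3.0]
grip_width: 0.0127
grasp_force: 41.6
```

```bash
python3 -c "
from h import *
st()"
```

```text
14.1667 [0.5089 0.0032 0.054 ] [ 1.7996e+02 -4.0000e-02 -9.6200e+00] F [ 0.3 -2.1  3. ] T [-0.382  0.245  0.825] 0.0127 41.6 q [-39.6  11.9  39.8 115.   -9.1  56.1 -94.9]
```

Hard stop: the moment jumped to 0.8 N m and the bar wedged slightly in the pads (12.7 mm against 12.0). I'll back off in small steps to find the true seated angle.

>>> servo_tool(series=[[[0,0,0,0,0,-0.006,0],[0,0,0,0,0,-0.006,0]]])

```text
time_s: 14.33
tool_pos: [0.5089, 0.0032, 0.0541]
tool_rot: [180.0, -0.0, -8.6]
force: [0.7, -1.0, 2.4]
grip_width: 0.0123
grasp_force: 40.6
```

```bash
python3 -c "
from h import *
st()"
```

```text
14.3333 [0.5089 0.0032 0.0541] [ 1.7999e+02 -4.0000e-02 -8.6300e+00] F [ 0.7 -1.   2.4] T [-0.414  0.153  0.734] 0.0123 40.6 q [-39.5  11.8  39.7 115.   -9.1  56.1 -93.9]
```

>>> servo_tool(series=[[[0,0,0,0,0,-0.006,0],[0,0,0,0,0,-0.006,0]]])

```text
time_s: 14.5
tool_pos: [0.5089, 0.0032, 0.054]
tool_rot: [-180.0, -0.0, -7.6]
force: [0.6, -1.9, 1.6]
grip_width: 0.0127
grasp_force: 39.9
```

```bash
python3 -c "
from h import *
st()"
```

```text
14.5 [0.5089 0.0032 0.054 ] [-1.7999e+02 -3.0000e-02 -7.6500e+00] F [ 0.6 -1.9  1.6] T [-0.407  0.061  0.606] 0.0127 39.9 q [-39.4  11.8  39.6 115.   -9.1  56.1 -93. ]
```

>>> servo_tool(series=[[[0,0,0,0,0,-0.008,0],[0,0,0,0,0,-0.008,0]]])

```text
time_s: 14.67
tool_pos: [0.5089, 0.0032, 0.054]
tool_rot: [-180.0, -0.0, -6.2]
force: [0.7, -1.8, 2.1]
grip_width: 0.0122
grasp_force: 39.3
```

```bash
python3 -c "
from h import *
st()"
```

```text
14.6667 [0.5089 0.0032 0.054 ] [-1.7999e+02 -4.0000e-02 -6.2300e+00] F [ 0.7 -1.8  2.1] T [-0.398  0.032  0.382] 0.0122 39.3 q [-39.2  11.8  39.4 115.   -9.   56.1 -91.6]
```

>>> servo_tool(series=[[[0,0,0,0,0,-0.008,0],[0,0,0,0,0,-0.008,0]]])

```text
time_s: 14.83
tool_pos: [0.5088, 0.0032, 0.054]
tool_rot: [-180.0, -0.0, -4.8]
force: [0.9, -1.3, 0.9]
grip_width: 0.0119
grasp_force: 40.0
```

```bash
python3 -c "
from h import *
st()"
```

```text
14.8333 [0.5088 0.0032 0.054 ] [-1.7998e+02 -2.0000e-02 -4.8100e+00] F [ 0.9 -1.3  0.9] T [-0.435  0.033  0.132] 0.0119 40.0 q [-39.   11.8  39.2 115.   -9.   56.1 -90.2]
```

Torque falls linearly and reaches the free-running level near tool yaw −3.5°, which is the seated angle. A quarter turn back puts the target near +87°.

>>> servo_tool(series=[[[0,0,0,0,0,-0.02,0],[0,0,0,0,0,-0.05,0],[0,0,0,0,0,-0.08,0],[0,0,0,0,0,-0.11,0],[0,0,0,0,0,-0.14,0],[0,0,0,0,0,-0.17,0],[0,0,0,0,0,-0.2,0],[0,0,0,0,0,-0.23,0],[0,0,0,0,0,-0.26,0],[0,0,0,0,0,-0.26,0]]])

```text
time_s: 15.67
tool_pos: [0.5086, 0.0034, 0.054]
tool_rot: [-180.0, -0.0, 42.0]
force: [0.4, -2.0, 2.2]
grip_width: 0.0113
grasp_force: 40.0
```

```bash
python3 -c "
from h import *
st()"
```

```text
15.6667 [0.5086 0.0034 0.054 ] [-1.7998e+02 -3.0000e-02  4.2040e+01] F [ 0.4 -2.   2.2] T [-0.328 -0.001  0.036] 0.0113 40.0 q [-33.7  11.1  33.2 114.9  -7.4  56.  -44.8]
```

>>> servo_tool(series=[[[0,0,0,0,0,-0.03,0],[0,0,0,0,0,-0.06,0],[0,0,0,0,0,-0.09,0],[0,0,0,0,0,-0.12,0],[0,0,0,0,0,-0.15,0],[0,0,0,0,0,-0.18,0],[0,0,0,0,0,-0.21,0],[0,0,0,0,0,-0.23,0],[0,0,0,0,0,-0.245,0],[0,0,0,0,0,-0.251,0],[0,0,0,0,0,-0.251,0],[0,0,0,0,0,-0.251,0]]])

```text
time_s: 16.67
tool_pos: [0.5085, 0.0034, 0.054]
tool_rot: [-180.0, -0.0, 87.0]
force: [0.4, 0.3, 2.8]
grip_width: 0.0119
grasp_force: 40.0
```

```bash
python3 - <<'E'
from h import *
st()
c,o=snap('wrist','w8'); P=wcloud(c,o); h=cv2.cvtColor(c['frame'],cv2.COLOR_RGB2HSV)
m=((h[...,0]<9)|(h[...,0]>172))&(h[...,1]>150)&(P[...,2]>.06)&(P[...,2]<.09); print('red px',m.sum())
cv2.imwrite('pics/w8c.png',c['frame'][100:300,130:400,::-1].repeat(2,0).repeat(2,1))
snap('side','side2'); snap('top','top2')
a,b=[cv2.imread(f'pics/top{i}.png') for i in(1,2)]
d=cv2.absdiff(a,b).max(2)>40
cv2.imwrite('pics/cmp.png',cv2.resize(cv2.imread('pics/side2.png'),None,fx=1.5,fy=1.5))
E
```

```text
16.6667 [0.5085 0.0034 0.054 ] [-1.7999e+02 -2.0000e-02  8.7000e+01] F [0.4 0.3 2.8] T [-0.294  0.155 -0.009] 0.0119 40.0 q [-29.   10.7  28.  114.7  -6.1  55.9  -1.1]
red px 1129
```

View pics/w8c.png

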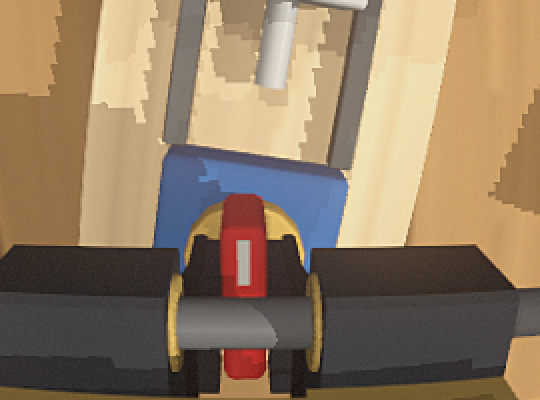

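View pics/cmp.png

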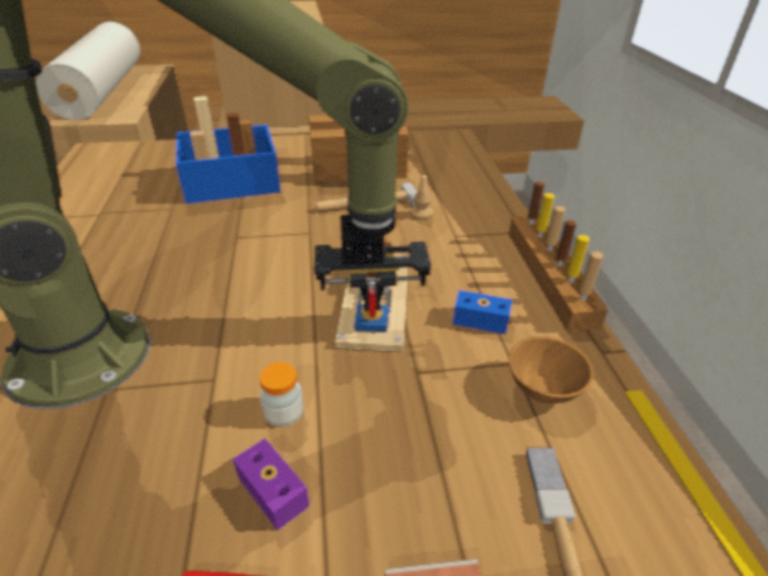

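In the last wrist view the bar sits square between the pads, at crop (244,195)–(244,375). The side view shows the bystanders where they started; the guide itself is hidden behind the arm. Last, a check of the bar's angle in the grip and the guide's height.

```bash
python3 - <<'E'
from h import *
c,o=load('w8'); P=wcloud(c,o); h=cv2.cvtColor(c['frame'],cv2.COLOR_RGB2HSV); ok=c['depth']>0
m=((h[...,0]<9)|(h[...,0]>172))&(h[...,1]>150)&ok&(P[...,2]>.077)&(P[...,2]<.084)
L=[];Rr=[]
for r in range(190,250):
    k=np.where(m[r])[0]
    if len(k)>12: L.append((k.min()-.5,r));Rr.append((k.max()+.5,r))
for e in(L,Rr):
    e=np.array(e); w=wray(c,o,e[:,0],e[:,1],.08); vx,vy,_,_=cv2.fitLine(w[:,:2].astype(np.float32),cv2.DIST_HUBER,0,.01,.01).ravel(); print(len(e),'edge yaw',np.degrees(np.arctan2(vy,vx))%180)
g=ok&(abs(P[...,0]-.538)<.02)&(abs(P[...,1]-.151)<.03)&(P[...,2]<.09); print('guide z',g.sum(),np.median(P[...,2][g]) if g.any() else None)
a,_=load('top1');b,_=load('top2'); d=(np.abs(a['frame'].astype(int)-b['frame']).max(2)>45).astype(np.uint8)
n,l,s,_=cv2.connectedComponentsWithStats(d); print([x.tolist() for x in s[1:] if x[4]>25])
E
```

```text
33 edge yaw 87.4278
33 edge yaw 89.37427
guide z 2019 0.06162852386137374
[[221, 162, 48, 121, 4018], [186, 176, 36, 34, 870], [307, 185, 18, 11, 92], [302, 194, 34, 30, 374], [326, 195, 12, 12, 72], [187, 210, 29, 11, 126], [0, 247, 67, 92, 2544], [210, 283, 53, 63, 1483], [233, 326, 33, 19, 233], [0, 334, 21, 30, 302], [214, 336, 41, 48, 938], [31, 340, 180, 44, 2579]]
```

The bar is at about 87° and aligned with the grip. The guide top is still at 62 mm, and only the arm and the guide differ from the first top view. Handing in.

```bash
python3 -c "
from cell import env
print(env.sign_off())"
```

```text
the job is handed in; nothing more can be done
None
```

I seated the dark wooden guide fully on the jig's base and released it, then turned the thumbscrew clockwise to its hard stop, backed it off a quarter turn (to within a degree or two) and left it gripped; the top camera showed nothing else on the bench moved.

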